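Weigh out shaft collars on the dial scale

TASK

Thread the steel collars from the mat one by one onto the spindle of the scale's pan, each seated flat and let go before the next, until the dial's pointer rests between the two long marks. Feel for the spindle and set each collar down gently, never forcing the pan down to its stop or dropping a collar on it; leave the collars you do not need where they lie, and the jar, carton and bin alone.

Things in the scene. Friction and masses are not known exactly. Their poses are not given: they have to be found in the camera images.
- scale: dial scale, a grey box housing fixed to the table, 58 mm high; origin on the table right under pan_centre, x points from the pan to the dial; the box reaches from x = -85 to 245 mm, y = -80 to 80 mm. Its sprung pan sinks straight down 1 mm per 0.6 N and springs back; hard stop 28 mm down. Over 25 N on the pan or spindle damages it, and so does a collar dropped from over 6 mm
- pan_centre (a point): fixed to the housing, 98 mm above the table: nominal pan centre, at the top face of the UNLOADED pan (does not sink with it). Pan: aluminium disc 100 mm wide; upright steel spindle off its middle, 18 mm thick, 52 mm tall, flat top, 1.5 mm chamfer. The spindle is set eccentric: its axis is 6 to 9 mm off this point, in any direction (unmeasured, same all episode): find it by touch
- dial_centre (a point): centre of the flat round white dial on the housing's top (134 mm wide, 63 mm above the table), 165 mm along the scale's x from pan_centre. The dark pointer turns clockwise seen from above; at 0 it points 2.35 rad anticlockwise from the scale's x. Two long dark marks, joined by a thick dark arc along the rim, at 1.95 and 2.75 rad bound the target; thin ticks every 0.5 rad
- pointer (a joint): dial reading in rad: 0 with the pan fully up, grows clockwise by 0.16 per mm the pan sinks (0.267 per N). Target 1.95 to 2.75; 4.48 is the pan's hard stop, over 4.2 is overloaded. The pan bears an unknown load from the start (reading 0.3 to 1.3); each collar adds about 0.65
- collar1_mid (a point): centre (half-way up, 8 mm above its underside) of a steel shaft collar, one of four alike: a plain ring 56 mm outside, 22 mm bore, 16 mm high, about 0.25 kg, lying flat on the mat; z is its axis
- collar2_mid (a point): centre (half-way up, 8 mm above its underside) of a steel shaft collar, one of four alike: a plain ring 56 mm outside, 22 mm bore, 16 mm high, about 0.25 kg, lying flat on the mat; z is its axis
- collar3_mid (a point): centre (half-way up, 8 mm above its underside) of a steel shaft collar, one of four alike: a plain ring 56 mm outside, 22 mm bore, 16 mm high, about 0.25 kg, lying flat on the mat; z is its axis
- collar4_mid (a point): centre (half-way up, 8 mm above its underside) of a steel shaft collar, one of four alike: a plain ring 56 mm outside, 22 mm bore, 16 mm high, about 0.25 kg, lying flat on the mat; z is its axis
- mat: black rubber mat fixed to the table, 250 x 250 mm, 3 mm thick, origin at the centre of its underside; the collars lie on it in two rows of two, about 110 mm apart along its x and y
- jar: bystander: white closed jar, 60 mm wide, 75 mm high, standing loose; origin at the centre of its underside
- carton: bystander: loose closed cardboard box 110 x 80 x 70 mm (x, y, z); origin at the centre of its underside
- bin: bystander: loose open plastic bin 160 x 100 x 70 mm (x, y, z); origin at the centre of its underside
Things that resemble listed ones, but are neither listed nor needed, are in the scene too. Leave any black or yellow look-alike of the part that bears collar1_mid alone.

How it is judged:
By the outcome, as a careful person would: the job done as asked, in the order asked, and still so for the second after the job is handed in, with the robot touching nothing.
It also fails if it takes over 72 s, if anything falls off the work surface, if the arm or the gripper's body presses on something with over 40 N, if the wrist force passes 120 N, or if a joint passes its speed limit or range.

ROBOT

A 6-joint arm with a two-finger parallel gripper is mounted at the origin on the work surface. World frame = base frame: x ahead of the robot, y to its left, z up, the work surface at z = 0. Lengths are in m, angles in rad, forces in N, time in s.
With the tool pointing down it reaches from about 0.35 to 0.775 m from the base axis. Payload 5.5 kg.
Tool frame: the origin (TCP) lies on the centre line of the jaws, within the pads' length; the fingertips stand 11 mm ahead of it and the grasp point (between the pads) lies 8 mm behind it; z points along the fingers, y is the line along which they close (so a half turn about z gives the same grasp; the last joint's range is limited). The gripper opens to 85 mm and grips with 20 to 120 N. Pads are 22 mm wide; open, the fingers measure 114 mm over their backs; the gripper's body (76 mm by 85 mm) begins 54 mm behind the grasp point. The pads swing forward as they close: fully open they stand 13 mm farther back than shut.
Start: joints at [-1.26, 0.313, 0.046, 1.304, 0, 1.431], TCP at [0.251, -0.518, 0.242] pointing down, gripper open.
Joint ranges: [-2.76, 2.76], [-0.86, 1.69], [-1.03, 1.26], [-2.2, 2.34], [-1.47, 1.5], [-3.14, 3.14]. Speed limits (rad/s): [2.57, 2.57, 3.14, 3.14, 3.14, 3.14].

INTERFACE

Orientations are given as a unit quaternion [w, x, y, z].
In Python, from workcell import get_state, eyes, env gives the robot as it stands.
- The arm moves only by the shell command python3 -m inch 'ROWS' [OPENING] [FORCE]. ROWS is JSON, one flat list of numbers, 4 for each row, row after row: the shift along the tool's x, y, z in cm, then the turn about the tool's z in rad. A call has exactly 5 rows; each row shifts and turns the commanded pose from where the row before left it, along the tool's axes as they then stand; what a row does not reach is not made up. A row lasts 1/12 s, in which the tool goes at most 41.7 mm and 7.16 degrees, less where a joint would pass 70% of its speed; a pose out of reach is approached as far as the arm can. A call is refused whole if a number of a shift passes 4.17 or a number of a turn 0.125, either way. A call with a gripper value outside its range is refused whole. OPENING is the opening, from -1 (shut) to 1 (fully open), set as the call begins (- or left out, the last holds). The fingers move at their own pace and stop on an object; FORCE is the grip in N (left out, the last holds). Time passes only in rows, so rows that do not move let the fingers close, or fill a call up. It gives the time, the measured TCP pose, the force, the opening and the grip force at its end, in the units of the state.
- get_state(): the state, without advancing time (a new reading comes with each control period).
- eyes.read_camera(name): name is "scene" or "top" or "wrist"; returns the picture (480x640x3 uint8, red, green, blue); there is no depth.
- eyes.camera_info(name): a dict with "fovy" (degrees; the focal length in pixels is half the picture's height over the tangent of half this angle, whatever the lens; pixels are square), "cx", "cy" (the principal point, pixels), "xyz" and "orientation" of the camera in the world. Camera axes: x right, y down, z forward; pixel columns grow to the right and rows downward; lengths in m; the calibration is good to about 2 mm. A picture is of the moment at which its call begins: read the wrist's pose just before it. camera_info takes no time and is no camera call; for the wrist camera it gives the pose at the moment of the call.
- env.hand_in(): hands the job in; it is judged then, once.
The state is a dict: "clock": time; "joint_pos": joint angles; "qvel": joint speeds; "tau": joint torques, N m; "tcp_pos": TCP position; "orientation": TCP orientation; "wrist_force": force on the tool from outside, world axes, zero at the start; "ft_torque": the same for the moment, N m; "finger_gap": finger opening in m; "grip_force": force on a finger pad.
Only numpy, scipy, OpenCV 4.12 (cv2) and the standard library are available. Lean on these libraries where they do the work, as an engineer would, in place of code of your own. Each camera call takes 0.05 s, during which the arm holds its last target. There are 200 camera calls.

## Working session

There is one attempt and no reset: what is moved stays moved. The work goes in short steps, Python scripts to look and compute and a shell command to move; the robot and the scene stay as the last step left them, time stands still between calls to the robot, and variables do not carry over. Pictures are saved under pics/ and viewed, at most 14 in all, crops included, and the job is handed in when it is done.

```bash
mkdir -p pics; ls; cat > h.py <<'E'
import numpy as np,cv2,json
from scipy.spatial.transform import Rotation as R
from workcell import get_state,eyes,env
def rot(q): return R.from_quat([q[1],q[2],q[3],q[0]]).as_matrix()
def ray(info,u,v):
    f=240/np.tan(np.radians(info['fovy'])/2)
    d=rot(info['orientation'])@np.array([(u-info['cx'])/f,(v-info['cy'])/f,1]); return np.array(info['xyz']),d
def at_z(info,u,v,z):
    o,d=ray(info,u,v); return o+d*(z-o[2])/d[2]
def proj(info,p):
    f=240/np.tan(np.radians(info['fovy'])/2)
    c=rot(info['orientation']).T@(np.array(p)-info['xyz']); return c[0]/c[2]*f+info['cx'],c[1]/c[2]*f+info['cy']
def rel(p):
    "shift in tool axes, cm, from the measured TCP"
    s=get_state(); return np.round(rot(s['orientation']).T@(np.array(p)-s['tcp_pos'])*100,2)
def snap(cam,name,crop=None,k=1):
    info=eyes.camera_info(cam); im=eyes.read_camera(cam)
    np.save('pics/'+name+'.npy',im); json.dump({a:(np.array(b).tolist()) for a,b in info.items()},open('pics/'+name+'.json','w'))
    if crop: x0,x1,y0,y1=crop; im=im[y0:y1,x0:x1]
    if k!=1: im=cv2.resize(im,None,fx=k,fy=k,interpolation=cv2.INTER_CUBIC)
    cv2.imwrite('pics/'+name+'.png',im[:,:,::-1]); return info
E
python3 - <<'E'
from h import *
print(get_state())
for c in ['top','scene']: print(c,snap(c,c))
E
```

```text
pics
{'clock': 0.0, 'joint_pos': array([-1.25961942e+00,  3.14017203e-01,  4.49843830e-02,  1.30357450e+00,
        3.15685764e-05,  1.43121219e+00]), 'qvel': array([ 0.00033573, -0.00136078, -0.00032972, -0.00173423, -0.00035383,
        0.00228993]), 'tau': array([-1.18689637e-03, -4.80627465e+01,  2.98534888e+01,  1.92346080e-02,
       -2.97600454e-04,  1.37277479e-05]), 'tcp_pos': array([ 0.25035972, -0.51710492,  0.24140148]), 'orientation': array([-9.03516795e-04,  9.74708742e-01,  2.23477175e-01, -6.18666868e-05]), 'wrist_force': array([ 0.12248827, -0.57455576, -0.28653201]), 'ft_torque': array([-0.0022396 , -0.04659317, -0.03863907]), 'grip_force': 0.0, 'finger_gap': 0.08545337647923337}
top {'fovy': 57.466893180071445, 'cx': 324.8463282016143, 'cy': 237.1704185982843, 'xyz': array([ 0.41347967, -0.00706004,  1.27102259]), 'orientation': array([-0.05516578,  0.71246081, -0.69853858,  0.03741909])}
scene {'fovy': 57.654101419066016, 'cx': 323.7264063795061, 'cy': 238.81299431274974, 'xyz': array([ 1.08403733, -0.50977325,  0.87211642]), 'orientation': array([-0.34278052,  0.86390947,  0.33929968, -0.14504367])}
```

View pics/top.png

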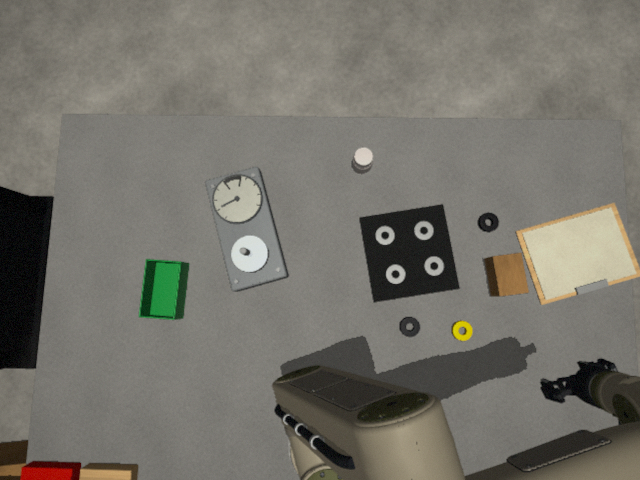

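View pics/scene.png

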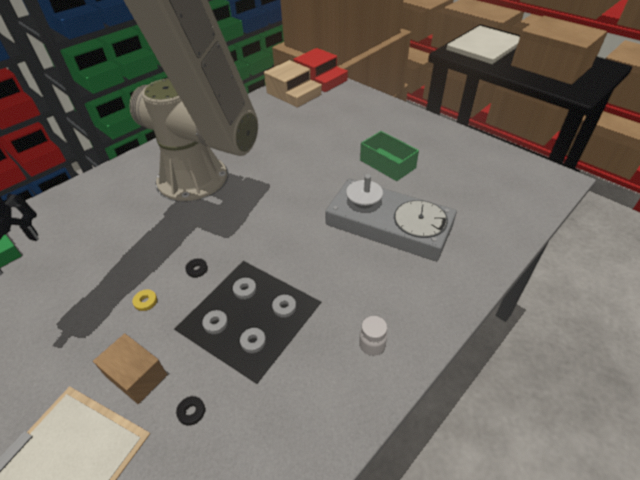

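The top view shows the collars at about (385,235), (424,230), (396,273) and (434,266), the pan at (249,253), and the dial at (237,199) with its pointer going left and down. I'll enlarge these areas.

```bash
python3 - <<'E'
from h import *
im=np.load('pics/top.npy'); i=json.load(open('pics/top.json'))
a=cv2.resize(im[160:300,195:295],None,fx=4,fy=4,interpolation=cv2.INTER_CUBIC)
b=cv2.resize(im[200:300,360:460],None,fx=4,fy=4,interpolation=cv2.INTER_CUBIC)
c=np.zeros((560,800,3),np.uint8);c[:,:400]=a;c[:400,400:]=b
cv2.imwrite('pics/c1.png',c[:,:,::-1])
m=(im[200:300,360:460].min(2)>110).astype(np.uint8)
cs,_=cv2.findContours(m,cv2.RETR_EXTERNAL,cv2.CHAIN_APPROX_NONE)
for q in cs:
    (u,v),r=cv2.minEnclosingCircle(q)
    if 7<r<16:
        p=at_z(i,u+360,v+200,.019);print('collar',u+360,v+200,r,p.round(4),np.hypot(*p[:2]))
print('pan',at_z(i,249,253.5,.098),'dial',at_z(i,237.3,198.7,.063))
E
```

```text
collar 395.2894744873047 274.0 9.761980056762695 [ 0.4762 -0.1764  0.019 ] 0.5078390908815782
collar 433.6034469604492 265.8448257446289 9.640639305114746 [ 0.5016 -0.2849  0.019 ] 0.5768413658037784
collar 384.5833339691162 235.0 9.469715118408203 [ 0.5876 -0.1456  0.019 ] 0.6053916312612916
collar 423.25 230.25 9.519816398620605 [ 0.6034 -0.2564  0.019 ] 0.6556376955080226
pan [0.51959246 0.22808034 0.098     ] dial [0.67772408 0.27521866 0.063     ]
```

View pics/c1.png

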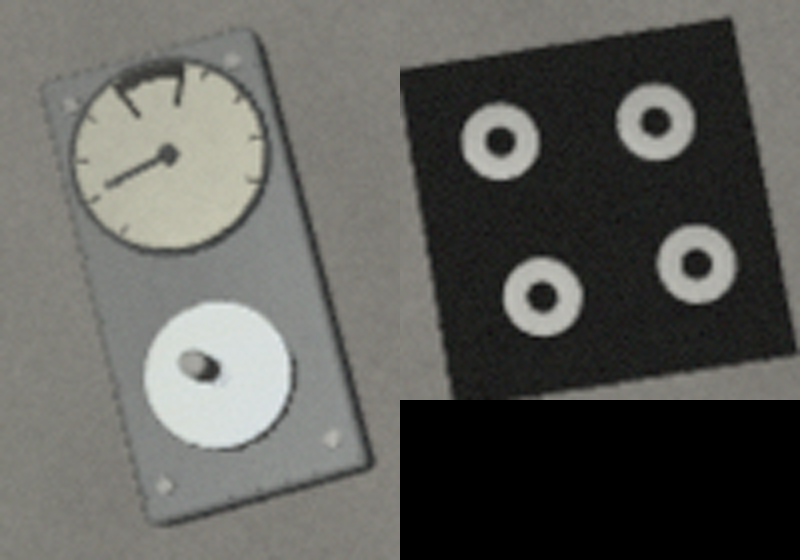

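The pointer reads about 0.53 (line from (168,155) to (107,186) in the crop), so I expect to need three collars. The spindle top is near (192,362) in the crop. I'll work out the way to the first collar.

```bash
cat >> h.py <<'E'
def cmd():
    "commanded pose is unknown: use measured"
    s=get_state(); return np.array(s['tcp_pos']),rot(s['orientation'])
def show(p,turn=0,n=5):
    "print rows: n equal steps, turn total about tool z, straight line in the world"
    t,Rm=cmd(); d=(np.array(p)-t)/n
    rows=[]
    for k in range(n):
        rows.append(np.round(np.r_[Rm.T@d*100,turn/n],2)); Rm=Rm@R.from_euler('z',turn/n).as_matrix()
    print('from',t.round(4),'rows',[r.tolist() for r in rows])
E
python3 - <<'E'
from h import *
show([.5016,-.2849,.15],0,10); show([.5016,-.2849,.15],-1.1,10)
i=json.load(open('pics/top.json'))
p=at_z(i,195+219/4,160+376/4,.0947); s=at_z(i,195+192/4,160+362/4,.1467)
print(p,s,s-p,np.linalg.norm((s-p)[:2])); d=at_z(i,195+168/4,160+155/4,.063);print(d,np.linalg.norm((d-p)[:2]),np.arctan2(*(d-p)[1::-1]))
t=at_z(i,195+107/4,160+186/4,.063)-d; print('reading',2.35-(np.arctan2(t[1],t[0])-np.arctan2(*(d-p)[1::-1])))
E
```

```text
from [ 0.2504 -0.5171  0.2415] rows [[3.27, -0.99, 0.92, 0.0], [3.27, -0.99, 0.92, 0.0], [3.27, -0.99, 0.92, 0.0], [3.27, -0.99, 0.92, 0.0], [3.27, -0.99, 0.92, 0.0], [3.27, -0.99, 0.92, 0.0], [3.27, -0.99, 0.92, 0.0], [3.27, -0.99, 0.92, 0.0], [3.27, -0.99, 0.92, 0.0], [3.27, -0.99, 0.92, 0.0]]
from [ 0.2504 -0.5171  0.2415] rows [[3.27, -0.99, 0.92, -0.11], [3.36, -0.63, 0.92, -0.11], [3.41, -0.26, 0.92, -0.11], [3.42, 0.12, 0.92, -0.11], [3.38, 0.49, 0.92, -0.11], [3.31, 0.86, 0.92, -0.11], [3.2, 1.22, 0.92, -0.11], [3.04, 1.56, 0.92, -0.11], [2.85, 1.89, 0.92, -0.11], [2.63, 2.19, 0.92, -0.11]]
[0.5185714  0.22664185 0.0947    ] [0.5226909  0.23428368 0.1467    ] [0.0041195  0.00764184 0.052     ] 0.008681471672447318
[0.67756607 0.27606528 0.063     ] 0.16649919655464787 0.30138062420926476
reading 0.581506865473199
```

```bash
python3 -m inch '[3.27,-0.99,0.5,-0.11, 3.36,-0.63,0.6,-0.11, 3.41,-0.26,0.8,-0.11, 3.42,0.12,0.9,-0.11, 3.38,0.49,0.9,-0.11]' 1
python3 -m inch '[3.31,0.86,1,-0.11, 3.2,1.22,1,-0.11, 3.04,1.56,1,-0.11, 2.85,1.89,1,-0.11, 2.63,2.19,1,-0.11]'
python3 -m inch '[0,0,0,0,0,0,0,0,0,0,0,0,0,0,0,0,0,0,0,0]'
python3 - <<'E'
from h import *
i=snap('wrist','w1'); print(i['xyz'],[proj(i,[.5016,-.2849,.019])])
show([.5016,-.2849,.12])
E
```

```text
clock: 0.52
tcp_pos: [0.3768, -0.4003, 0.2046]
orientation: [-0.0, 0.876, 0.482, -0.0]
wrist_force: [0.0, -0.3, 0.1]
finger_gap: 0.0855
grip_force: 0.0
clock: 0.93
tcp_pos: [0.5024, -0.2839, 0.1545]
orientation: [-0.0, 0.712, 0.702, -0.0]
wrist_force: [0.1, -1.1, 0.0]
finger_gap: 0.0851
grip_force: 0.0
clock: 1.35
tcp_pos: [0.501, -0.2866, 0.1557]
orientation: [0.0, 0.715, 0.699, -0.0]
wrist_force: [-0.2, 0.8, -0.6]
finger_gap: 0.0855
grip_force: 0.0
[ 0.50312824 -0.21311608  0.28741089] [(np.float64(321.6290177719079), np.float64(221.62661625658768))]
from [ 0.501  -0.2866  0.1558] rows [[0.04, 0.01, 0.72, 0.0], [0.04, 0.01, 0.72, 0.0], [0.04, 0.01, 0.72, 0.0], [0.04, 0.01, 0.72, 0.0], [0.04, 0.01, 0.72, 0.0]]
```

View pics/w1.png

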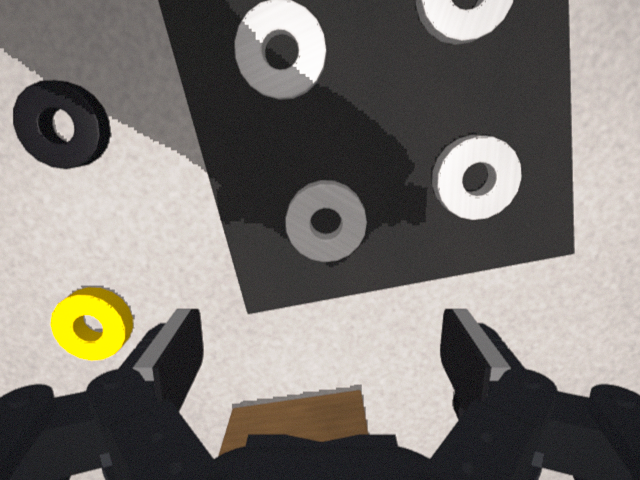

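The wrist view shows the target collar's top face at about (326,221), roughly 2 mm from where I expected it. The pads are symmetric about u≈321. I'll correct and go down.

```bash
python3 - <<'E'
from h import *
i=json.load(open('pics/w1.json'))
for n,u,v in [('a',326,221),('b',281,48),('d',478,176)]: print(n,at_z(i,u,v,.019).round(4))
p=at_z(i,326,221,.019); p=(p+[.5016,-.2849,0])/2; p[2]=.015; show(p,0,5)
E
```

```text
a [ 0.5046 -0.2845  0.019 ]
b [ 0.4794 -0.1763  0.019 ]
d [ 0.6051 -0.2561  0.019 ]
from [ 0.501  -0.2866  0.1558] rows [[0.04, 0.04, 2.82, 0.0], [0.04, 0.04, 2.82, 0.0], [0.04, 0.04, 2.82, 0.0], [0.04, 0.04, 2.82, 0.0], [0.04, 0.04, 2.82, 0.0]]
```

```bash
python3 -m inch '[0.04,0.06,3.2,0, 0.04,0.06,3.2,0, 0.04,0.06,3.2,0, 0.04,0.03,2.4,0, 0.04,0.02,1.6,0]'
python3 -m inch '[0,0,0.4,0,0,0,0,0,0,0,0,0,0,0,0,0,0,0,0,0]' -1 50
python3 -m inch '[0,0,0,0,0,0,0,0,0,0,0,0,0,0,0,0,0,0,0,0]'
```

```text
clock: 1.82
tcp_pos: [0.5021, -0.2835, 0.0169]
orientation: [-0.001, 0.715, 0.699, -0.0]
wrist_force: [-0.1, -0.1, -0.6]
finger_gap: 0.0851
grip_force: 0.0
clock: 2.23
tcp_pos: [0.5047, -0.2843, 0.0167]
orientation: [0.001, 0.714, 0.7, 0.0]
wrist_force: [0.1, -0.3, -3.0]
finger_gap: 0.0541
grip_force: 52.9
clock: 2.65
tcp_pos: [0.5046, -0.2841, 0.0163]
orientation: [0.001, 0.714, 0.7, -0.0]
wrist_force: [-1.4, -0.5, 6.6]
finger_gap: 0.0538
grip_force: 53.7
```

```bash
python3 -m inch '[0,0,-2,0, 0,0,-3.5,0, 0,0,-4,0, 1.5,0,-4,0, 3,0,-3.5,0]'
python3 -m inch '[4,0.15,0,0,4,0.15,0,0,4,0.15,0,0,4,0.15,0,0,4,0.15,0,0]'
python3 -m inch '[4,0.15,0,0,4,0.15,0,0,4,0.15,0,0,4,0.15,0,0,4,0.15,0,0]'
python3 - <<'E'
from h import *
show([.5227,.2343,.19],0,5); print(get_state()['joint_pos'].round(2))
E
```

```text
clock: 3.07
tcp_pos: [0.5053, -0.2437, 0.1833]
orientation: [0.001, 0.715, 0.699, -0.0]
wrist_force: [1.6, -0.1, -1.7]
finger_gap: 0.0543
grip_force: 53.8
clock: 3.48
tcp_pos: [0.5156, -0.0399, 0.1806]
orientation: [-0.0, 0.714, 0.7, -0.0]
wrist_force: [1.3, 0.0, -1.9]
finger_gap: 0.0538
grip_force: 53.8
clock: 3.9
tcp_pos: [0.527, 0.16, 0.1804]
orientation: [-0.0, 0.714, 0.7, -0.0]
wrist_force: [1.7, -0.2, -1.2]
finger_gap: 0.0536
grip_force: 53.8
from [0.527  0.16   0.1804] rows [[1.48, -0.12, -0.19, 0.0], [1.48, -0.12, -0.19, 0.0], [1.48, -0.12, -0.19, 0.0], [1.48, -0.12, -0.19, 0.0], [1.48, -0.12, -0.19, 0.0]]
[ 0.15  0.29 -0.14  1.14  0.    1.74]
```

```bash
python3 -m inch '[0,0,-0.5,0,0,0,-0.5,0,0,0,0,0,0,0,0,0,0,0,0,0]'
python3 - <<'E'
from h import *
print(get_state()['tcp_pos']);i=snap('wrist','w2'); print(i['xyz'],proj(i,[.5227,.2343,.1467]))
E
```

```text
clock: 4.32
tcp_pos: [0.5278, 0.1565, 0.1908]
orientation: [-0.0, 0.715, 0.699, -0.0]
wrist_force: [0.2, -0.1, -1.6]
finger_gap: 0.0535
grip_force: 53.9
[0.52779195 0.1565083  0.19076343]
[0.52997522 0.22993491 0.32244472] (np.float64(303.91030776336277), np.float64(100.49821629846414))
```

View pics/w2.png

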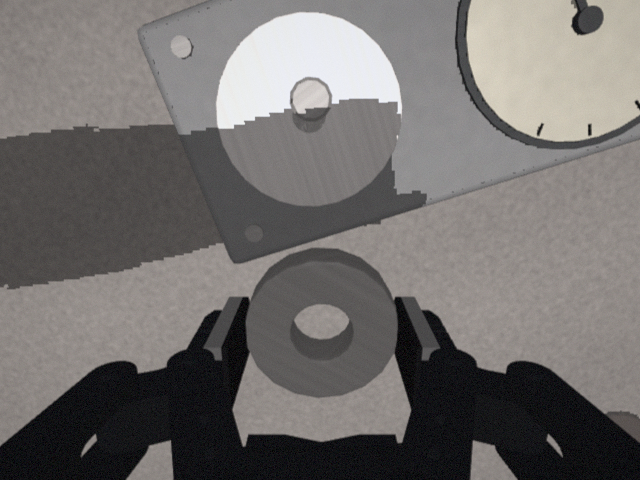

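The spindle top is at (310,98). The held collar's top-face centre is at about (321.5,331), and the bore rim spans 290–353 by 304–360.

```bash
python3 - <<'E'
from h import *
i=json.load(open('pics/w2.json'));im=np.load('pics/w2.npy')
s=at_z(i,310.5,98.5,.1465);c=at_z(i,321.5,331,.1935);t=np.array([.5278,.1565,.1908])
print('spindle',s,'collar-tcp',c-t,'width',at_z(i,397,331,.1935)-at_z(i,246,331,.1935), 'bore',at_z(i,353,331,.1935)-at_z(i,290,331,.1935),at_z(i,321,304,.1935)-at_z(i,321,360,.1935))
print('spw',at_z(i,331,98,.1465)-at_z(i,290,98,.1465))
p=at_z(i,309,109,.095);print('pan',p)
d=s-c; d[2]=0; show(t+d,0,5)
E
```

```text
spindle [0.52540805 0.23502116 0.1465    ] collar-tcp [ 0.00045972 -0.00123698  0.0027    ] width [ 0.0536981  -0.00109895  0.        ] bore [ 0.02240384 -0.0004585   0.        ] [0.00048416 0.02247489 0.        ]
spw [ 0.01673144 -0.00035731  0.        ]
pan [0.52312001 0.23124066 0.095     ]
from [0.5278 0.1564 0.1907] rows [[1.59, -0.09, -0.0, 0.0], [1.59, -0.09, -0.0, 0.0], [1.59, -0.09, -0.0, 0.0], [1.59, -0.09, -0.0, 0.0], [1.59, -0.09, -0.0, 0.0]]
```

```bash
python3 -m inch '[1.9,-0.09,0,0,1.9,-0.09,0.2,0,1.8,-0.09,0.5,0,1.4,-0.05,0.5,0,0.97,-0.05,0.5,0]'
python3 -m inch '[0,0,0.5,0,0,0,0.4,0,0,0,0,0,0,0,0,0,0,0,0,0]'
python3 - <<'E'
from h import *
s=get_state();print(s['tcp_pos'],s['wrist_force'],s['ft_torque']);i=snap('wrist','w3')
show([.5254,.2363,.162],0,5)
E
```

```text
clock: 4.78
tcp_pos: [0.5258, 0.2379, 0.1734]
orientation: [-0.0, 0.714, 0.7, -0.0]
wrist_force: [-0.2, 0.3, -3.7]
finger_gap: 0.054
grip_force: 53.8
clock: 5.2
tcp_pos: [0.5259, 0.2369, 0.1651]
orientation: [0.0, 0.714, 0.7, -0.0]
wrist_force: [-1.2, -0.1, -2.5]
finger_gap: 0.0541
grip_force: 53.8
[0.52588645 0.23689158 0.16508034] [-1.18473775 -0.13452912 -2.4542128 ] [-0.0159165   0.02120942 -0.00520628]
from [0.526  0.237  0.1652] rows [[-0.01, -0.01, 0.06, 0.0], [-0.01, -0.01, 0.06, 0.0], [-0.01, -0.01, 0.06, 0.0], [-0.01, -0.01, 0.06, 0.0], [-0.01, -0.01, 0.06, 0.0]]
```

View pics/w3.png

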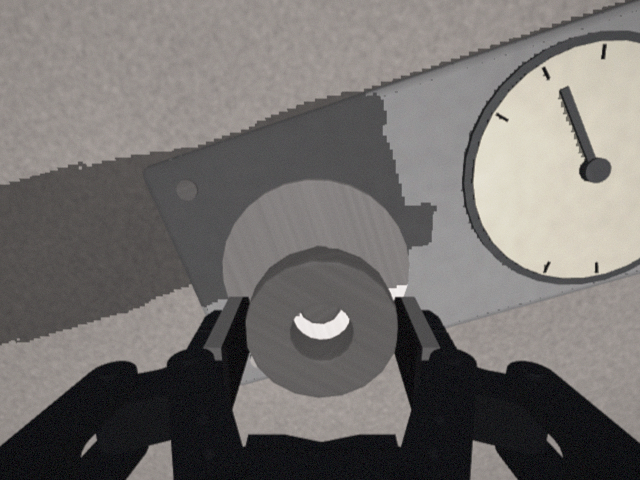

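```bash
python3 - <<'E'
from h import *
i=json.load(open('pics/w3.json'));im=np.load('pics/w3.npy')
print(proj(i,[.5254,.235,.1465]),proj(i,[.5254,.226,.1465]),at_z(i,320.5,324,.1465))
c=cv2.resize(im[240:380,240:400],None,fx=4,fy=4,interpolation=cv2.INTER_CUBIC)
d=cv2.resize(im[20:290,460:640],None,fx=2,fy=2,interpolation=cv2.INTER_CUBIC)
cv2.imwrite('pics/w3c.png',np.clip(c.astype(float)*1.5,0,255)[:,:,::-1])
E
```

```text
(np.float64(319.2225880022652), np.float64(305.4997271543685)) (np.float64(319.69612782350436), np.float64(325.2670034992795)) [0.52574377 0.22657872 0.1465    ][ WARN:0@0.512] global loadsave.cpp:1063 imwrite_ Unsupported depth image for selected encoder is fallbacked to CV_8U.
```

View pics/w3c.png

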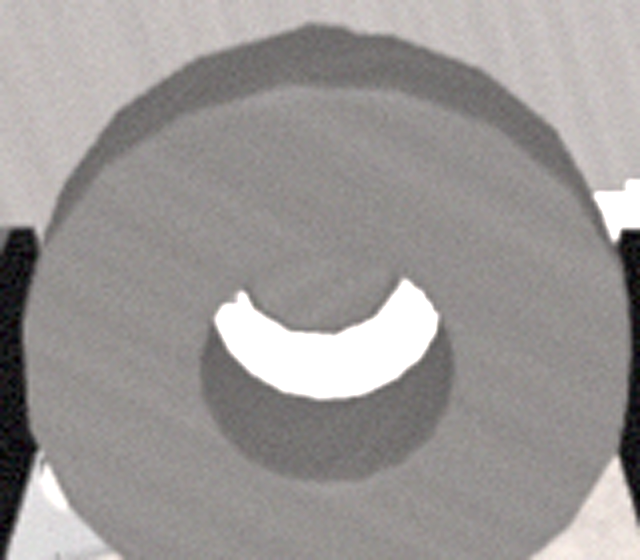

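The bore and spindle are aligned to under 0.5 mm. The spindle's near edge shows at crop (325,333) and the bore is centred on u≈327. I'll go down gently.

```bash
python3 -m inch '[0,0,0.3,0,0,0,0.3,0,0,0,0.3,0,0,0,0.3,0,0,0,0,0]'
python3 -m inch '[0,0,0.3,0,0,0,0.3,0,0,0,0,0,0,0,0,0,0,0,0,0]'
```

```text
clock: 5.67
tcp_pos: [0.5252, 0.2374, 0.152]
orientation: [-0.0, 0.714, 0.7, -0.001]
wrist_force: [0.1, 1.2, -2.9]
finger_gap: 0.0538
grip_force: 53.8
clock: 6.08
tcp_pos: [0.5257, 0.2376, 0.147]
orientation: [0.0, 0.714, 0.7, 0.0]
wrist_force: [-0.4, -0.4, -2.1]
finger_gap: 0.0542
grip_force: 53.8
```

It's threaded: 13 mm past the spindle top with no upward force. I'll carry on down to the pan.

```bash
python3 -m inch '[-0.05,0,0.6,0,0,0,0.8,0,0,0,0.8,0,0,0,0.6,0,0,0,0.3,0]'
python3 -m inch '[0,0,0.2,0,0,0,0.2,0,0,0,0,0,0,0,0,0,0,0,0,0]'
python3 -m inch '[0,0,0.2,0,0,0,0.2,0,0,0,0,0,0,0,0,0,0,0,0,0]'
```

```text
clock: 6.5
tcp_pos: [0.5247, 0.2368, 0.1142]
orientation: [-0.001, 0.714, 0.7, -0.001]
wrist_force: [0.0, -0.2, -3.1]
finger_gap: 0.0538
grip_force: 53.8
clock: 6.92
tcp_pos: [0.5259, 0.2372, 0.1123]
orientation: [0.0, 0.714, 0.7, 0.0]
wrist_force: [1.1, -0.1, -2.0]
finger_gap: 0.0539
grip_force: 53.8
clock: 7.33
tcp_pos: [0.5256, 0.2371, 0.1079]
orientation: [0.0, 0.714, 0.7, -0.0]
wrist_force: [-0.1, -0.6, -3.1]
finger_gap: 0.0539
grip_force: 53.8
```

```bash
python3 -m inch '[0,0,0.25,0,0,0,0.25,0,0,0,0,0,0,0,0,0,0,0,0,0]'
python3 -m inch '[0,0,0.2,0,0,0,0,0,0,0,0,0,0,0,0,0,0,0,0,0]'
python3 - <<'E'
from h import *
i=snap('wrist','w4',(440,640,0,290),2);s=get_state();print(s['wrist_force'],s['tcp_pos'])
E
```

```text
clock: 7.75
tcp_pos: [0.5259, 0.2372, 0.1032]
orientation: [0.0, 0.714, 0.7, 0.0]
wrist_force: [0.2, -1.3, 0.9]
finger_gap: 0.0541
grip_force: 54.1
clock: 8.17
tcp_pos: [0.5259, 0.2372, 0.1011]
orientation: [0.0, 0.714, 0.7, 0.0]
wrist_force: [-0.0, -0.0, 1.4]
finger_gap: 0.0541
grip_force: 54.2
[-0.7526136   0.27652331  1.32217893] [0.52592339 0.23714144 0.10107941]
```

View pics/w4.png

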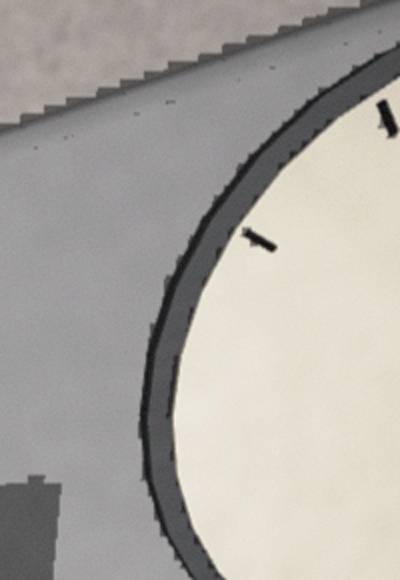

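The full weight is on the pan (Fz went from −2.5 to +1.3). I'll release and lift.

```bash
python3 -m inch '[0,0,0,0,0,0,0,0,0,0,0,0,0,0,0,0,0,0,0,0]' 1
python3 -m inch '[0,0,-1,0,0,0,-2,0,0,0,-2.5,0,0,0,-2.5,0,-1,0,-1,0]'
python3 -m inch '[-2,0,0,0,-2,0,0,0,0,0,0,0,0,0,0,0,0,0,0,0]'
python3 - <<'E'
from h import *
print(get_state()['tcp_pos']);i=snap('wrist','w5')
print(proj(i,[.677,.277,.063]))
show([.6055,-.2565,.18],0,14)
E
```

```text
clock: 8.63
tcp_pos: [0.5256, 0.237, 0.1008]
orientation: [-0.0, 0.714, 0.7, -0.0]
wrist_force: [0.2, 0.3, -0.8]
finger_gap: 0.0856
grip_force: 0.0
clock: 9.05
tcp_pos: [0.527, 0.2284, 0.1951]
orientation: [0.001, 0.714, 0.701, 0.003]
wrist_force: [0.5, 0.2, -0.6]
finger_gap: 0.0854
grip_force: 0.0
clock: 9.47
tcp_pos: [0.5246, 0.1869, 0.1908]
orientation: [-0.0, 0.714, 0.7, -0.0]
wrist_force: [-0.1, 0.2, 0.1]
finger_gap: 0.0856
grip_force: 0.0
[0.52459383 0.18685787 0.19078487]
(np.float64(574.8045558697725), np.float64(76.66297721595262))
from [0.5246 0.1872 0.1908] rows [[-3.16, 0.64, 0.08, 0.0], [-3.16, 0.64, 0.08, 0.0], [-3.16, 0.64, 0.08, 0.0], [-3.16, 0.64, 0.08, 0.0], [-3.16, 0.64, 0.08, 0.0], [-3.16, 0.64, 0.08, 0.0], [-3.16, 0.64, 0.08, 0.0], [-3.16, 0.64, 0.08, 0.0], [-3.16, 0.64, 0.08, 0.0], [-3.16, 0.64, 0.08, 0.0], [-3.16, 0.64, 0.08, 0.0], [-3.16, 0.64, 0.08, 0.0], [-3.16, 0.64, 0.08, 0.0], [-3.16, 0.64, 0.08, 0.0]]
```

View pics/w5.png

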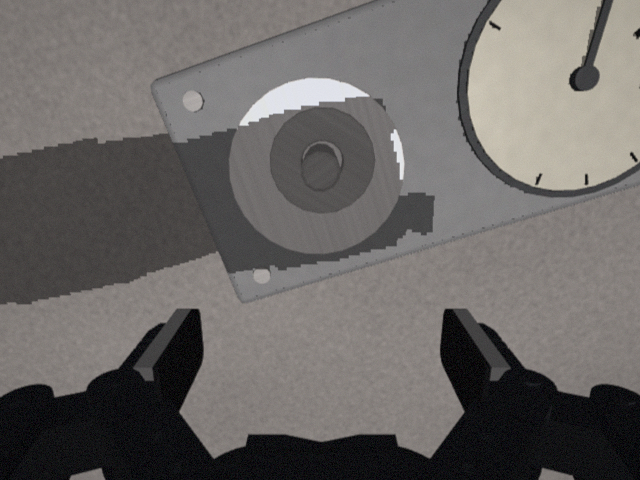

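The collar is seated flat on the spindle. I'll measure the pointer in both wrist pictures.

```bash
cat >> h.py <<'E'
def reading(i,hub,tip,sx=.301):
    a=at_z(i,*hub,.064);b=at_z(i,*tip,.064)-at_z(i,*hub,.064);return a.round(4),round(2.35-(np.arctan2(b[1],b[0])-sx),3)
E
python3 - <<'E'
from h import *
print(reading(json.load(open('pics/w3.json')),(595,170),(565,90)),reading(json.load(open('pics/w5.json')),(585,77),(606,2)))
# scale axis from dial + pan-centre in w5 and from ticks at bottom
i=json.load(open('pics/w5.json'))
print(at_z(i,317,166,.086))
for u,v in [(539,179),(587,179),(632,156),(495,25)]:
    b=at_z(i,u,v,.063)-at_z(i,584.5,77.5,.063);print('tick',(2.35-(np.arctan2(b[1],b[0])-.301))%6.283)
# housing edges
for a,b in [((245,301),(640,182)),((155,80),(380,5))]:
    z=.058;d=at_z(i,*b,z)-at_z(i,*a,z);print('edge',np.arctan2(d[1],d[0]))
E
```

```text
(array([0.6823, 0.2754, 0.064 ]), np.float64(0.58)) (array([0.6825, 0.2766, 0.064 ]), np.float64(1.21))
[0.52326706 0.23032508 0.086     ]
tick 4.524195424285482
tick 4.029296831741814
tick 3.545047198413436
tick 6.273423596078725
edge 0.2950613651372585
edge 0.2719381149128565
```

It reads about 1.2 now (0.57 at the start), and the ticks confirm the angle scale to within 0.03. So three collars in all, ending near 2.45. The next one is at (0.479,−0.176).

```bash
python3 - <<'E'
from h import *
show([.4794,-.1763,.13],0,10)
E
python3 -m inch '[-3.64,-0.37,0,0,-3.64,-0.37,0.3,0,-3.64,-0.37,0.6,0,-3.64,-0.37,0.7,0,-3.64,-0.37,0.7,0]'
python3 -m inch '[-3.64,-0.37,0.7,0,-3.64,-0.37,0.7,0,-3.64,-0.37,0.7,0,-3.64,-0.37,0.7,0,-3.64,-0.37,0.7,0]'
python3 -m inch '[0,0,0.5,0,0,0,0,0,0,0,0,0,0,0,0,0,0,0,0,0]'
python3 - <<'E'
from h import *
i=snap('wrist','w6'); im=np.load('pics/w6.npy')
m=(cv2.cvtColor(im,cv2.COLOR_RGB2GRAY)>95).astype(np.uint8)
u,v=proj(i,[.4794,-.1763,.019]);print(u,v)
cs,_=cv2.findContours(m,cv2.RETR_LIST,cv2.CHAIN_APPROX_NONE)
for q in cs:
    (a,b),r=cv2.minEnclosingCircle(q)
    if 10<r<80: print(round(a),round(b),round(r),at_z(i,a,b,.019).round(4))
show([.4794,-.1763,.016],0,5)
E
```

```text
from [0.5246 0.1872 0.1908] rows [[-3.64, -0.38, 0.61, 0.0], [-3.64, -0.38, 0.61, 0.0], [-3.64, -0.38, 0.61, 0.0], [-3.64, -0.38, 0.61, 0.0], [-3.64, -0.38, 0.61, 0.0], [-3.64, -0.38, 0.61, 0.0], [-3.64, -0.38, 0.61, 0.0], [-3.64, -0.38, 0.61, 0.0], [-3.64, -0.38, 0.61, 0.0], [-3.64, -0.38, 0.61, 0.0]]
clock: 9.93
tcp_pos: [0.5024, 0.0048, 0.1677]
orientation: [0.0, 0.713, 0.701, 0.0]
wrist_force: [1.0, 0.0, -0.5]
finger_gap: 0.0853
grip_force: 0.0
clock: 10.35
tcp_pos: [0.4803, -0.1772, 0.1326]
orientation: [0.0, 0.714, 0.7, 0.0]
wrist_force: [0.9, 0.3, 0.4]
finger_gap: 0.0854
grip_force: 0.0
clock: 10.77
tcp_pos: [0.4809, -0.1747, 0.1283]
orientation: [0.0, 0.713, 0.701, 0.0]
wrist_force: [0.5, 0.1, 0.4]
finger_gap: 0.0852
grip_force: 0.0
318.44723933589256 238.42023770215954
87 478 18 [ 0.301  -0.3634  0.019 ]
556 478 18 [ 0.655  -0.3688  0.019 ]
423 437 28 [ 0.5529 -0.3289  0.019 ]
499 336 53 [ 0.5985 -0.2461  0.019 ]
102 296 15 [ 0.3388 -0.2131  0.019 ]
101 294 47 [ 0.3383 -0.2116  0.019 ]
318 235 18 [ 0.4789 -0.1741  0.019 ]
317 236 45 [ 0.4786 -0.1748  0.019 ]
498 186 18 [ 0.5867 -0.1451  0.019 ]
499 184 51 [ 0.5875 -0.1443  0.019 ]
from [ 0.4809 -0.1748  0.1284] rows [[-0.03, -0.03, 2.25, 0.0], [-0.03, -0.03, 2.25, 0.0], [-0.03, -0.03, 2.25, 0.0], [-0.03, -0.03, 2.25, 0.0], [-0.03, -0.03, 2.25, 0.0]]
```

```bash
python3 -m inch '[-0.04,-0.06,2.8,0,-0.04,-0.06,2.8,0,-0.04,-0.05,2.8,0,0,0,1.8,0,0,0,1.0,0]'
python3 -m inch '[0,0,0.05,0,0,0,0,0,0,0,0,0,0,0,0,0,0,0,0,0]' -1 50
python3 -m inch '[0,0,0,0,0,0,0,0,0,0,-2,0,0,0,-3.5,0,0,0,-4,0]'
python3 -m inch '[1.5,0.1,-4,0,3,0.2,-3.5,0,4,0.5,0,0,4,0.5,0,0,4,0.5,0,0]'
python3 -m inch '[4,0.5,0,0,4,0.5,0,0,4,0.5,0,0,4,0.5,0,0,2,0.3,0,0]'
python3 -m inch '[0,0,0,0,0,0,0,0,0,0,0,0,0,0,0,0,0,0,0,0]'
python3 - <<'E'
from h import *
t=get_state()['tcp_pos'];print(t);i=snap('wrist','w7')
print(proj(i,[.526,.236,.1425]),proj(i,t+[0,-.0012,.0027]))
E
```

```text
clock: 11.23
tcp_pos: [0.4776, -0.1755, 0.014]
orientation: [-0.001, 0.714, 0.701, -0.0]
wrist_force: [-0.3, -1.1, 0.5]
finger_gap: 0.0855
grip_force: 0.0
clock: 11.65
tcp_pos: [0.4797, -0.1775, 0.0171]
orientation: [0.001, 0.714, 0.7, 0.0]
wrist_force: [-1.4, 2.0, 7.3]
finger_gap: 0.0534
grip_force: 53.4
clock: 12.07
tcp_pos: [0.4771, -0.1764, 0.1101]
orientation: [-0.002, 0.714, 0.7, -0.001]
wrist_force: [1.0, -0.0, -2.4]
finger_gap: 0.0533
grip_force: 54.1
clock: 12.48
tcp_pos: [0.5005, -0.0148, 0.1828]
orientation: [0.002, 0.715, 0.699, 0.001]
wrist_force: [0.4, 0.5, -3.9]
finger_gap: 0.0533
grip_force: 54.1
clock: 12.9
tcp_pos: [0.5265, 0.1678, 0.1817]
orientation: [0.0, 0.713, 0.701, 0.001]
wrist_force: [0.3, 0.5, -2.5]
finger_gap: 0.053
grip_force: 54.1
clock: 13.32
tcp_pos: [0.5263, 0.1623, 0.1812]
orientation: [0.0, 0.715, 0.699, -0.0]
wrist_force: [-0.6, -0.5, -2.8]
finger_gap: 0.0532
grip_force: 54.1
[0.5262699  0.16230594 0.18115342]
(np.float64(315.732424473404), np.float64(110.80172099028329)) (np.float64(320.1493488238682), np.float64(330.89452936760375))
```

View pics/w7.png

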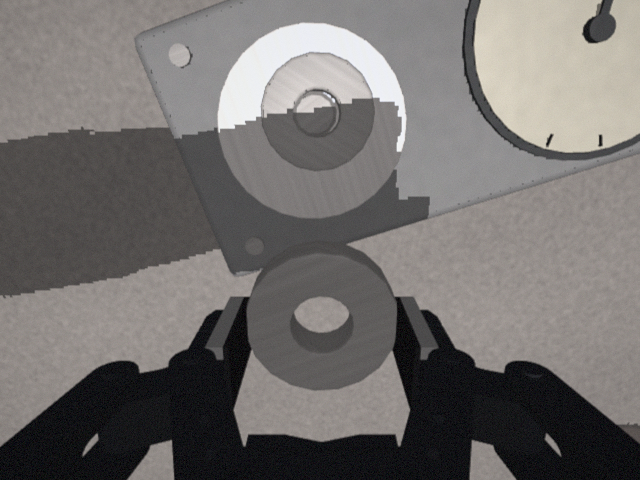

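```bash
python3 - <<'E'
from h import *
g=lambda n:cv2.cvtColor(np.load(f'pics/{n}.npy'),cv2.COLOR_RGB2GRAY)
a=g('w2');b=g('w7');T=a[262:398,262:382]
r=cv2.matchTemplate(b[230:420,240:405],T,cv2.TM_CCOEFF_NORMED);_,m,_,l=cv2.minMaxLoc(r);du,dv=l[0]+240-262,l[1]+230-262;print(m,du,dv)
i=json.load(open('pics/w7.json'));t=np.array([.52627,.16231,.18115])
c=at_z(i,321.5+du,331+dv,t[2]+.0019);print('collar-tcp',c-t)
s=at_z(i,316.5,111,.1425);print('spindle',s)
show(t+(s-c)*[1,1,0]-[0,0,.02],0,5)
E
```

```text
0.9439708590507507 0 -7
collar-tcp [0.00052829 0.00108488 0.0019    ]
spindle [0.5263041 0.235918  0.1425   ]
from [0.5263 0.1624 0.1812] rows [[1.45, -0.04, 0.4, 0.0], [1.45, -0.04, 0.4, 0.0], [1.45, -0.04, 0.4, 0.0], [1.45, -0.04, 0.4, 0.0], [1.45, -0.04, 0.4, 0.0]]
```

```bash
python3 -m inch '[1.75,-0.04,0.2,0,1.75,-0.04,0.4,0,1.75,-0.04,0.4,0,1.3,-0.04,0.4,0,0.7,-0.03,0.4,0]'
python3 -m inch '[0,0,0.2,0,0,0,0,0,0,0,0,0,0,0,0,0,0,0,0,0]'
python3 - <<'E'
from h import *
t=get_state()['tcp_pos'];print(t);i=snap('wrist','w8');im=np.load('pics/w8.npy')
# spindle edge inside the bore
for u in (305,313,321,329,337): print(u,im[296:356:3,u].mean(1).astype(int).tolist())
print(proj(i,[.526,.227,.1425]))
E
```

```text
clock: 13.78
tcp_pos: [0.526, 0.2368, 0.1628]
orientation: [0.0, 0.714, 0.7, 0.0]
wrist_force: [0.4, -1.2, -3.1]
finger_gap: 0.053
grip_force: 54.1
clock: 14.2
tcp_pos: [0.5261, 0.2355, 0.1613]
orientation: [0.0, 0.714, 0.7, 0.0]
wrist_force: [0.2, 0.1, -2.2]
finger_gap: 0.0533
grip_force: 54.1
[0.52608222 0.2354961  0.16132392]
305 [94, 89, 98, 95, 99, 97, 88, 206, 235, 236, 236, 77, 76, 73, 77, 80, 80, 80, 96, 99]
313 [92, 96, 95, 99, 97, 97, 91, 95, 217, 237, 234, 233, 96, 76, 79, 75, 80, 79, 85, 106]
321 [96, 100, 101, 96, 94, 95, 100, 93, 196, 237, 235, 234, 188, 81, 77, 80, 76, 80, 81, 96]
329 [96, 97, 101, 93, 98, 91, 96, 97, 236, 232, 231, 231, 104, 78, 77, 78, 79, 76, 80, 94]
337 [97, 93, 90, 85, 80, 97, 99, 195, 234, 233, 236, 103, 79, 75, 80, 79, 78, 78, 96, 97]
(np.float64(320.4878004884706), np.float64(319.703241473395))
```

```bash
python3 -m inch '[-0.06,0,0.3,0,0,0,0.3,0,0,0,0.3,0,0,0,0.3,0,0,0,0,0]'
python3 -m inch '[0,0,0.3,0,0,0,0,0,0,0,0,0,0,0,0,0,0,0,0,0]'
```

```text
clock: 14.67
tcp_pos: [0.5253, 0.2353, 0.148]
orientation: [-0.0, 0.714, 0.7, -0.001]
wrist_force: [0.4, 0.0, -2.2]
finger_gap: 0.0531
grip_force: 54.1
clock: 15.08
tcp_pos: [0.5259, 0.2356, 0.1462]
orientation: [0.0, 0.714, 0.7, 0.0]
wrist_force: [0.3, 0.2, -2.3]
finger_gap: 0.0529
grip_force: 54.1
```

Threaded. Next I'll lower it onto the first collar (contact expected near z = 0.1206).

```bash
python3 -m inch '[0,0,0.6,0,0,0,0.6,0,0,0,0.6,0,0,0,0.3,0,0,0,0,0]'
python3 -m inch '[0,0,0.25,0,0,0,0.25,0,0,0,0,0,0,0,0,0,0,0,0,0]'
python3 -m inch '[0,0,0.2,0,0,0,0.2,0,0,0,0,0,0,0,0,0,0,0,0,0]'
```

```text
clock: 15.5
tcp_pos: [0.5249, 0.2352, 0.1236]
orientation: [-0.001, 0.714, 0.7, -0.001]
wrist_force: [0.1, 0.1, -1.4]
finger_gap: 0.0531
grip_force: 54.1
clock: 15.92
tcp_pos: [0.5259, 0.2355, 0.1202]
orientation: [0.0, 0.714, 0.7, 0.0]
wrist_force: [0.0, 0.2, -2.3]
finger_gap: 0.053
grip_force: 54.1
clock: 16.33
tcp_pos: [0.5261, 0.2356, 0.1163]
orientation: [0.0, 0.714, 0.7, 0.0]
wrist_force: [-0.5, -0.3, 0.6]
finger_gap: 0.0527
grip_force: 54.3
```

```bash
python3 -m inch '[0,0,0.1,0,0,0,0,0,0,0,0,0,0,0,0,0,0,0,0,0]'
python3 -m inch '[0,0,0,0,0,0,0,0,0,0,0,0,0,0,0,0,0,0,0,0]' 1
python3 -m inch '[0,0,-1,0,0,0,-2,0,0,0,-2.5,0,0,0,-2,0,-1,0,0,0]'
python3 -m inch '[-2,0,0,0,-2,0,0,0,0,0,0,0,0,0,0,0,0,0,0,0]'
python3 - <<'E'
from h import *
print(get_state()['tcp_pos']);i=snap('wrist','w9');print(proj(i,[.6825,.2766,.064]))
im=np.load('pics/w9.npy')
c=im[0:300,240:640];cv2.imwrite('pics/w9c.png',cv2.resize(c,None,fx=2,fy=2,interpolation=cv2.INTER_CUBIC)[:,:,::-1])
show([.590,-.1453,.13],0,10)
E
```

```text
clock: 16.75
tcp_pos: [0.5261, 0.2356, 0.1152]
orientation: [0.0, 0.714, 0.7, 0.0]
wrist_force: [0.0, 1.1, 1.1]
finger_gap: 0.0533
grip_force: 54.4
clock: 17.17
tcp_pos: [0.5257, 0.2355, 0.1149]
orientation: [-0.0, 0.714, 0.7, -0.0]
wrist_force: [0.5, -0.4, -0.5]
finger_gap: 0.0852
grip_force: 0.0
clock: 17.58
tcp_pos: [0.5281, 0.2272, 0.1954]
orientation: [0.002, 0.714, 0.701, 0.004]
wrist_force: [0.6, -0.0, -0.8]
finger_gap: 0.0856
grip_force: 0.0
clock: 18.0
tcp_pos: [0.5248, 0.1855, 0.1901]
orientation: [-0.0, 0.714, 0.7, 0.0]
wrist_force: [-0.5, 0.1, 0.1]
finger_gap: 0.0856
grip_force: 0.0
[0.52481942 0.18554233 0.19011851]
(np.float64(585.6665857524931), np.float64(74.6374500076009))
from [0.5248 0.1858 0.1901] rows [[-3.3, 0.72, 0.6, 0.0], [-3.3, 0.72, 0.6, 0.0], [-3.3, 0.72, 0.6, 0.0], [-3.3, 0.72, 0.6, 0.0], [-3.3, 0.72, 0.6, 0.0], [-3.3, 0.72, 0.6, 0.0], [-3.3, 0.72, 0.6, 0.0], [-3.3, 0.72, 0.6, 0.0], [-3.3, 0.72, 0.6, 0.0], [-3.3, 0.72, 0.6, 0.0]]
```

View pics/w9c.png

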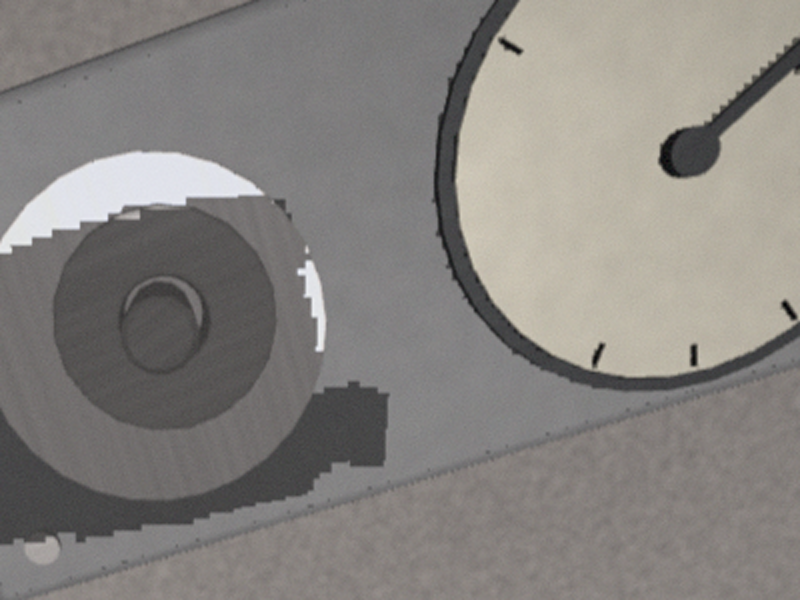

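The second collar is seated. The pointer runs from (691,152) to (800,47) in the crop. I'll calculate the reading.

```bash
python3 - <<'E'
from h import *
i=json.load(open('pics/w9.json'));f=lambda x,y:(240+x/2,y/2)
print(reading(i,f(691,152),f(797,50)))
for q in [(599,355),(694,355),(789,310),(511,46)]: print(reading(i,f(691,154),f(*q))[1]%6.283)
E
```

```text
(array([0.6825, 0.2759, 0.064 ]), np.float64(1.845))
4.533
4.038
3.53
6.281000000000001
```

It reads about 1.83, below 1.95, so a third collar is needed.

```bash
python3 -m inch '[-3.3,0.71,0,0,-3.3,0.71,0.5,0,-3.3,0.71,0.6,0,-3.3,0.71,0.7,0,-3.3,0.71,0.7,0]'
python3 -m inch '[-3.3,0.71,0.7,0,-3.3,0.71,0.7,0,-3.3,0.71,0.7,0,-3.3,0.71,0.7,0,-3.3,0.71,0.7,0]'
python3 -m inch '[0,0,0.2,0,0,0,0,0,0,0,0,0,0,0,0,0,0,0,0,0]'
python3 - <<'E'
from h import *
i=snap('wrist','w10'); im=np.load('pics/w10.npy')
m=(cv2.cvtColor(im,cv2.COLOR_RGB2GRAY)>95).astype(np.uint8)
print(proj(i,[.5885,-.1453,.019]))
cs,_=cv2.findContours(m,cv2.RETR_LIST,cv2.CHAIN_APPROX_NONE)
for q in cs:
    (a,b),r=cv2.minEnclosingCircle(q)
    if 15<r<60 and abs(a-320)<80: print(round(a),round(b),round(r),at_z(i,a,b,.019).round(4))
show([.5885,-.1455,.0165],0,5)
E
```

```text
clock: 18.47
tcp_pos: [0.5574, 0.0193, 0.1649]
orientation: [0.0, 0.714, 0.701, 0.0]
wrist_force: [0.6, 0.7, 0.2]
finger_gap: 0.0855
grip_force: 0.0
clock: 18.88
tcp_pos: [0.5897, -0.1467, 0.1296]
orientation: [0.0, 0.714, 0.7, 0.0]
wrist_force: [0.5, 0.4, 0.8]
finger_gap: 0.0852
grip_force: 0.0
clock: 19.3
tcp_pos: [0.5893, -0.1443, 0.1285]
orientation: [0.0, 0.713, 0.701, 0.0]
wrist_force: [0.2, 0.2, -0.0]
finger_gap: 0.0852
grip_force: 0.0
(np.float64(319.43828444350146), np.float64(237.3849564647728))
347 385 41 [ 0.606  -0.2532  0.019 ]
322 234 18 [ 0.5899 -0.1435  0.019 ]
321 236 45 [ 0.5897 -0.1443  0.019 ]
from [ 0.5894 -0.1444  0.1285] rows [[-0.02, -0.02, 2.24, 0.0], [-0.02, -0.02, 2.24, 0.0], [-0.02, -0.02, 2.24, 0.0], [-0.02, -0.02, 2.24, 0.0], [-0.02, -0.02, 2.24, 0.0]]
```

```bash
python3 -m inch '[-0.04,0.02,2.8,0,0,0,2.8,0,0,0,2.8,0,0,0,1.8,0,0,0,1.0,0]'
python3 -m inch '[0,0,0.05,0,0,0,0,0,0,0,0,0,0,0,0,0,0,0,0,0]' -1 50
python3 -m inch '[0,0,0,0,0,0,0,0,0,0,-2,0,0,0,-3.5,0,0,0,-4,0]'
python3 -m inch '[1.5,-0.2,-4,0,3,-0.7,-3.5,0,4,-0.9,0,0,4,-0.9,0,0,4,-0.9,0,0]'
python3 -m inch '[4,-0.9,0,0,4,-0.9,0,0,4,-0.9,0,0,2.5,-0.3,0,0,0,0,0,0]'
python3 -m inch '[0,0,0,0,0,0,0,0,0,0,0,0,0,0,0,0,0,0,0,0]'
python3 - <<'E'
from h import *
t=get_state()['tcp_pos'];i=snap('wrist','w11')
g=lambda n:cv2.cvtColor(np.load(f'pics/{n}.npy'),cv2.COLOR_RGB2GRAY)
a=g('w2');b=g('w11');T=a[262:398,262:382]
r=cv2.matchTemplate(b[230:420,240:405],T,cv2.TM_CCOEFF_NORMED);_,m,_,l=cv2.minMaxLoc(r);du,dv=l[0]+240-262,l[1]+230-262;print(m,du,dv)
c=at_z(i,321.5+du,331+dv,t[2]+.0019);print('collar-tcp',c-t,proj(i,[.526,.236,.1385]))
show(t+(np.array([.526,.236,0])-c)*[1,1,0]-[0,0,.02],0,5)
E
```

```text
clock: 19.77
tcp_pos: [0.5878, -0.1446, 0.0138]
orientation: [-0.002, 0.714, 0.701, -0.001]
wrist_force: [-0.3, 0.3, 0.4]
finger_gap: 0.0857
grip_force: 0.0
clock: 20.18
tcp_pos: [0.5904, -0.1463, 0.0175]
orientation: [0.001, 0.714, 0.7, 0.001]
wrist_force: [-0.8, 2.5, 5.7]
finger_gap: 0.0538
grip_force: 52.7
clock: 20.6
tcp_pos: [0.5876, -0.1456, 0.1096]
orientation: [-0.002, 0.714, 0.7, -0.001]
wrist_force: [1.1, 0.1, -2.1]
finger_gap: 0.054
grip_force: 53.8
clock: 21.02
tcp_pos: [0.5578, 0.0168, 0.1824]
orientation: [0.001, 0.715, 0.699, 0.001]
wrist_force: [1.2, 0.8, -2.3]
finger_gap: 0.0537
grip_force: 53.8
clock: 21.43
tcp_pos: [0.5293, 0.1661, 0.1814]
orientation: [-0.0, 0.712, 0.702, 0.001]
wrist_force: [-0.1, -0.7, -2.4]
finger_gap: 0.054
grip_force: 53.8
clock: 21.85
tcp_pos: [0.5307, 0.1602, 0.1808]
orientation: [0.0, 0.715, 0.699, -0.0]
wrist_force: [0.1, -0.2, -3.1]
finger_gap: 0.0542
grip_force: 53.8
0.9485868811607361 0 -6
collar-tcp [0.00049973 0.0006923  0.0019    ] (np.float64(304.84770483104256), np.float64(105.67927927227106))
from [0.5306 0.1604 0.1808] rows [[1.5, -0.14, 0.4, 0.0], [1.5, -0.14, 0.4, 0.0], [1.5, -0.14, 0.4, 0.0], [1.5, -0.14, 0.4, 0.0], [1.5, -0.14, 0.4, 0.0]]
```

```bash
python3 -m inch '[1.8,-0.15,0.3,0,1.8,-0.15,0.5,0,1.75,-0.15,0.5,0,1.3,-0.12,0.5,0,0.75,-0.04,0.4,0]'
python3 -m inch '[0,0,0.1,0,0,0,0,0,0,0,0,0,0,0,0,0,0,0,0,0]'
python3 - <<'E'
from h import *
t=get_state()['tcp_pos'];print(t);i=snap('wrist','w12');im=np.load('pics/w12.npy')
for u in (305,313,321,329,337): print(u,im[296:356:3,u].mean(1).astype(int).tolist())
print(proj(i,[.526,.227,.1385]))
E
```

```text
clock: 22.32
tcp_pos: [0.5256, 0.2364, 0.1582]
orientation: [-0.0, 0.714, 0.7, -0.0]
wrist_force: [1.0, 0.8, -2.4]
finger_gap: 0.0535
grip_force: 53.8
clock: 22.73
tcp_pos: [0.526, 0.2349, 0.1581]
orientation: [0.0, 0.714, 0.7, 0.0]
wrist_force: [0.0, -0.8, -2.3]
finger_gap: 0.0537
grip_force: 53.8
[0.52604152 0.23492612 0.15812128]
305 [98, 96, 94, 99, 98, 92, 96, 101, 101, 99, 96, 80, 73, 78, 77, 79, 79, 78, 96, 102]
313 [101, 97, 100, 101, 98, 101, 97, 88, 98, 105, 101, 100, 130, 72, 77, 81, 79, 77, 77, 93]
321 [99, 100, 99, 93, 97, 102, 94, 85, 104, 98, 101, 99, 208, 75, 77, 78, 79, 83, 83, 86]
329 [94, 98, 98, 99, 92, 94, 82, 104, 103, 102, 100, 97, 191, 77, 74, 81, 77, 80, 77, 95]
337 [96, 93, 88, 82, 91, 97, 101, 101, 100, 98, 99, 81, 74, 73, 78, 77, 82, 78, 88, 99]
(np.float64(320.5432094632761), np.float64(317.494198859896))
```

```bash
python3 -m inch '[0.02,0,0.3,0,0,0,0.3,0,0,0,0.3,0,0,0,0.3,0,0,0,0,0]'
python3 -m inch '[0,0,0.3,0,0,0,0,0,0,0,0,0,0,0,0,0,0,0,0,0]'
```

```text
clock: 23.2
tcp_pos: [0.5252, 0.2355, 0.1448]
orientation: [-0.0, 0.714, 0.7, -0.001]
wrist_force: [-0.1, -0.3, -3.0]
finger_gap: 0.0537
grip_force: 53.8
clock: 23.62
tcp_pos: [0.5258, 0.2358, 0.1429]
orientation: [0.0, 0.714, 0.7, 0.0]
wrist_force: [-0.8, 0.1, -2.1]
finger_gap: 0.0539
grip_force: 53.8
```

```bash
python3 -m inch '[0,0,0.3,0,0,0,0.3,0,0,0,0.2,0,0,0,0,0,0,0,0,0]'
python3 -m inch '[0,0,0.25,0,0,0,0.15,0,0,0,0,0,0,0,0,0,0,0,0,0]'
python3 -m inch '[0,0,0.2,0,0,0,0,0,0,0,0,0,0,0,0,0,0,0,0,0]'
```

```text
clock: 24.03
tcp_pos: [0.5255, 0.2357, 0.1344]
orientation: [-0.0, 0.714, 0.7, -0.0]
wrist_force: [0.6, -0.5, -2.9]
finger_gap: 0.054
grip_force: 53.8
clock: 24.45
tcp_pos: [0.526, 0.2358, 0.1309]
orientation: [0.0, 0.714, 0.7, 0.0]
wrist_force: [0.0, 0.9, -1.6]
finger_gap: 0.0538
grip_force: 53.9
clock: 24.87
tcp_pos: [0.5259, 0.2358, 0.1289]
orientation: [0.0, 0.714, 0.7, 0.0]
wrist_force: [0.7, 0.5, 0.0]
finger_gap: 0.0538
grip_force: 54.0
```

```bash
python3 -m inch '[0,0,0.15,0,0,0,0,0,0,0,0,0,0,0,0,0,0,0,0,0]'
python3 -m inch '[0,0,0,0,0,0,0,0,0,0,0,0,0,0,0,0,0,0,0,0]' 1
python3 -m inch '[0,0,-1,0,0,0,-2,0,0,0,-2,0,0,0,-1,0,-1,0,0,0]'
python3 -m inch '[-2,-1,-0.5,0,-3,-2,0,0,0,0,0,0,0,0,0,0,0,0,0,0]'
python3 - <<'E'
from h import *
i=snap('wrist','w13',(200,640,0,300),1.8);snap('top','t2',(195,295,160,300),4)
s=get_state();print(s['tcp_pos'],s['wrist_force'])
a=cv2.imread('pics/w13.png')[:560];b=cv2.imread('pics/t2.png');a=cv2.resize(a[:,:],(400,int(a.shape[0]*400/a.shape[1])));c=np.zeros((560,800,3),np.uint8);c[:a.shape[0],:400]=a;c[:560,400:]=b;cv2.imwrite('pics/fin.png',c)
E
```

```text
clock: 25.28
tcp_pos: [0.5259, 0.2358, 0.1274]
orientation: [0.0, 0.714, 0.7, 0.0]
wrist_force: [1.1, 1.1, 1.1]
finger_gap: 0.0536
grip_force: 54.1
clock: 25.7
tcp_pos: [0.5256, 0.2357, 0.1272]
orientation: [-0.0, 0.714, 0.7, -0.0]
wrist_force: [-0.4, 0.3, -0.2]
finger_gap: 0.0854
grip_force: 0.0
clock: 26.12
tcp_pos: [0.5273, 0.2271, 0.1905]
orientation: [0.001, 0.714, 0.701, 0.003]
wrist_force: [-0.8, 0.2, -0.1]
finger_gap: 0.0852
grip_force: 0.0
clock: 26.53
tcp_pos: [0.4947, 0.1759, 0.192]
orientation: [0.0, 0.714, 0.7, 0.0]
wrist_force: [-0.2, 0.4, -1.0]
finger_gap: 0.0855
grip_force: 0.0
[0.49514583 0.17660549 0.19213514] [-0.09413121 -0.14282906 -0.68560846]
```

View pics/fin.png

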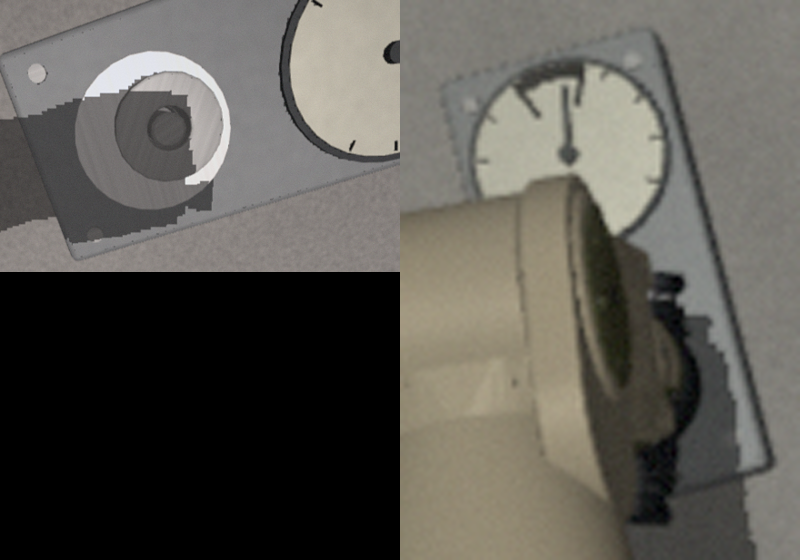

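The pointer rests between the two long marks (tip at about (566,90), marks at (530,105) and (580,90)). The collars are stacked flat, and the gripper is open and clear. Handing in.

```bash
python3 -m inch '[-1,0,-1,0,0,0,0,0,0,0,0,0,0,0,0,0,0,0,0,0]' | head -2; python3 -c "
from workcell import env; print(env.hand_in())"
```

```text
clock: 27.05
tcp_pos: [0.4944, 0.1665, 0.2022]
the job is handed in; nothing more can be done
None
```

I threaded three collars onto the spindle, each seated flat and let go before the next. The last picture shows the pointer resting between the two long marks. The fourth collar stayed on the mat, the jar, carton and bin were not touched, and I handed the job in at about 27 s.

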